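# Stack boards with stickers for drying

### The arm

A 7-joint arm with a two-finger parallel gripper is mounted at the origin on the work surface. World frame = base frame: x ahead of the robot, y to its left, z up, the work surface at z = 0. Lengths are in m, angles in rad, forces in N, time in s.
With the tool pointing down it reaches from about 0.425 to 0.95 m from the base axis. Payload 4.7 kg.
Tool frame: the origin (TCP) lies between the finger pads; the fingertips stand 25 mm ahead of it and the grasp point (between the pads) lies 6 mm ahead of it; z points along the fingers, y is the line along which they close (so a half turn about z gives the same grasp; the last joint's range is limited). The gripper opens to 85 mm and grips with 20 to 120 N. Pads are 22 mm wide; open, the fingers measure 114 mm over their backs; the gripper's body (76 mm by 85 mm) begins 54 mm behind the grasp point. The pads swing forward as they close: fully open they stand 13 mm farther back than shut.
Start: joints at [1.249, 0.469, -0.049, 1.532, 0.024, 1.141, -0.082], TCP at [0.195, -0.646, 0.256] pointing down, gripper open.
Joint ranges: [-2.59, 2.59], [-0.33, 1.99], [-1.39, 1.29], [0.1, 2.45], [-1.04, 4.18], [0.21, 1.99], [-2.66, 2.66]. Speed limits (rad/s): [2.57, 2.57, 3.14, 3.14, 3.14, 3.14, 3.14].

### API

Orientations are given as a 3x3 rotation matrix whose columns are the frame's x, y, z axes.
In Python, from rig import * gives the robot as it stands. Calls block until the motion is done:
- movep(position, orientation): joint-space move of the TCP to a pose.
- move_l(position, attitude=None, feed=0.15, until_force=None): straight line of the TCP; attitude=None keeps the orientation; feed is the mean speed in m/s. With until_force (N) it stops when the force on the tool has changed by that much, and returns True; else False.
- move_joints(angles): joint-space move.
- command_gripper(opening, newtons=None): finger opening in m; newtons is the grip in N (None keeps the last); returns when the fingers have stopped.
- sleep(seconds).
- inverse_kinematics(position, orientation): joint angles nearest the present ones, or None.
- sense(): the state.
- camera(name): name is "side" or "top" or "wrist"; returns (picture, depth): 480x640x3 uint8, red, green, blue; 480x640 float32, m along the optical axis (not along the pixel's ray), 0 where there is no reading.
- camera_params(name): a dict with "K" (3x3 intrinsics, pixels), "position" and "rotation" of the camera in the world; the wrist camera has in their place "tool_from_camera" (4x4, takes a point from camera to tool coordinates, whose origin is the TCP and whose axes are the flange's). Camera axes: x right, y down, z forward; pixel columns grow to the right and rows downward; lengths in m; the calibration is good to about 2 mm. A picture is of the moment at which its call begins: read the wrist's pose just before it. camera_params takes no time and is no camera call.
A pose or a line that the arm cannot do raises Unreachable and nothing moves.
- finish_job(): hands the job in; it is judged then, once.
The state is a dict: "time_s": time; "joint_pos": joint angles; "qd": joint speeds; "joint_efforts": joint torques, N m; "position": TCP position; "tcp_rot": TCP orientation; "wrist_force": force on the tool from outside, world axes, zero at the start; "ft_torque": the same for the moment, N m; "finger_gap": finger opening in m; "gripper_force": force on a finger pad.
Only numpy, scipy, OpenCV 4.12 (cv2) and the standard library are available. Lean on these libraries where they do the work, as an engineer would, in place of code of your own. Each camera call takes 0.05 s, during which the arm holds its last target. There are 200 camera calls.

### The job

Build a small drying stack on the plywood base: lay the long live-edge board centred along the two bearers, then put the two loose sticks squarely across it, one straight above each bearer, then lay the short live-edge board on the sticks, centred over the long one, and last stand the iron weight upright on the middle of the short board. Work in that order from the bottom up, and leave the small bowl and the log slice lying where they are.

Things in the scene. Friction and masses are not known exactly. Their poses are not given: they have to be found in the camera images.
- base: The drying base, fixed to the table: a plywood slab 200 x 80 x 15 mm with two cross bearers on it, each a wooden bar 20 mm wide, 20 mm high and 80 mm long, at 65 mm either side of the middle. Origin: centre of the slab's underside, on the table. x runs along the 200 mm length, y along the bearers, z up. The bearers' centre lines are at x = +65 and -65 mm and their tops are 35 mm above the origin. Its place and heading differ at every start.
- long_board_center (a point): The long wooden board with dark bark edges, lying flat and loose: 200 mm long (x), 56 mm wide with straight edges over the middle 70 mm of its length (y), the edges wavering in and out by up to 5 mm towards the ends, 25 mm thick (z). The point is its centre. About 0.2 kg. Either end may point either way on the stack.
- short_board_center (a point): The short wooden board with dark bark edges, lying flat and loose: 150 mm long (x), 56 mm wide with straight edges over the middle 70 mm of its length (y), the edges wavering in and out by up to 5 mm towards the ends, 22 mm thick (z). The point is its centre. About 0.13 kg. Either end may point either way on the stack.
- stick_a_center (a point): One of two identical loose pale wooden sticks (stickers, the spacers between boards), square in section: 100 mm long (x), 18 mm wide (y), 18 mm high (z), lying flat. The point is its centre. 25 g. Either stick may go above either bearer; on the stack it lies parallel to the bearers and overhangs the board by 22 mm on each side.
- stick_b_center (a point): The other of the two identical loose pale sticks: 100 mm long (x), 18 mm wide (y), 18 mm high (z), lying flat. The point is its centre. 25 g.
- weight_center (a point): The dark iron weight, standing upright and loose: a round foot 50 mm across and 24 mm high, a thin neck, and on top a round knob 26 mm across from 38 to 56 mm above its underside, to take hold of. 56 mm high in all. The point is on its axis 28 mm above the underside; z is its axis, up. About 0.4 kg, varying by a quarter.
- bowl_center (a point): A small turned wooden bowl, 92 mm across the rim and 36 mm high, standing on the table; not part of the job, to be left where it is. The point is on its axis 18 mm above the table.
- slice_center (a point): A round log slice with bark, 74 mm across and 18 mm thick, lying flat; not part of the job, to be left where it is. The point is its centre.
Things that resemble listed ones, but are neither listed nor needed, are in the scene too. Leave any green or yellow look-alike of the part that bears stick_b_center alone.

How it is judged:
On the way, in this order (a step that is already met when the one before it is completed fails the run):
1. the long board lies on both bearers, centred on the base (x of long_board_center in the frame of base between -0.012 and 0.012 m and y of long_board_center in the frame of base between -0.012 and 0.012 m and z of long_board_center in the frame of base between 0.0435 and 0.0515 m and angle between the x axis of long_board_center and the x axis of base, either way round below 0.15 rad), for 0.2 s.
2. both sticks lie across the long board, one above each bearer (all of step 1 and ((x of stick_a_center in the frame of base between 0.053 and 0.077 m and y of stick_a_center in the frame of base between -0.012 and 0.012 m and z of stick_a_center in the frame of base between 0.065 and 0.073 m and angle between the x axis of each of stick_a_center, stick_b_center and the y axis of base, either way round below 0.15 rad and x of stick_b_center in the frame of base between -0.077 and -0.053 m and y of stick_b_center in the frame of base between -0.012 and 0.012 m and z of stick_b_center in the frame of base between 0.065 and 0.073 m) or (x of stick_a_center in the frame of base between -0.077 and -0.053 m and y of stick_a_center in the frame of base between -0.012 and 0.012 m and z of stick_a_center in the frame of base between 0.065 and 0.073 m and angle between the x axis of each of stick_a_center, stick_b_center and the y axis of base, either way round below 0.15 rad and x of stick_b_center in the frame of base between 0.053 and 0.077 m and y of stick_b_center in the frame of base between -0.012 and 0.012 m and z of stick_b_center in the frame of base between 0.065 and 0.073 m))), for 0.2 s.
3. the short board lies on both sticks, centred over the long board (all of step 2 and x of short_board_center in the frame of base between -0.012 and 0.012 m and y of short_board_center in the frame of base between -0.012 and 0.012 m and z of short_board_center in the frame of base between 0.085 and 0.093 m and angle between the x axis of short_board_center and the x axis of base, either way round below 0.15 rad), for 0.2 s.
4. the weight stands on the middle of the short board (all of step 3 and x of weight_center in the frame of base between -0.015 and 0.015 m and y of weight_center in the frame of base between -0.015 and 0.015 m and z of weight_center in the frame of base between 0.124 and 0.132 m and angle between weight_center's own z axis and vertical below 0.12 rad), for 0.2 s.
At the end, for the whole second after the job is handed in: In the base's frame: boards and sticks within 12 mm each way of centred (sticks: over their bearers) and 0.15 rad of square; weight within 15 mm each way of the middle, upright within 0.12 rad; every height within 4 mm of seated; all five at rest (under 20 mm/s) (all of step 4 and linear speed of each of long_board, short_board, stick_a, stick_b, weight below 0.02 m/s); the robot touches nothing.
It fails at once if the bowl is shifted by more than 30 mm (distance of bowl_center from where it was at the start of the episode above 0.03 m).
It fails at once if the log slice is shifted by more than 30 mm (distance of slice_center from where it was at the start of the episode above 0.03 m).
It also fails if it takes over 128 s, if anything falls off the work surface, if the arm or the gripper's body presses on something with over 40 N, if the wrist force passes 120 N, or if a joint passes its speed limit or range.

## Working session

There is one attempt and no reset: what is moved stays moved. The work goes in short steps, each a Python script; the robot and the scene stay as the last script left them, time stands still between calls to the robot, and variables do not carry over. Pictures are saved under pics/ and viewed, at most 14 in all, crops included, and the job is handed in when it is done.

```bash
mkdir -p pics; ls; python3 - <<'E'
from rig import *
import cv2,numpy as np
for n in("top","side"):
    p,d=camera(n); cv2.imwrite(f"pics/{n}0.png",p[:,:,::-1]); np.savez(f"{n}0.npz",p=p,d=d)
    c=camera_params(n); print(n,c)
print(camera_params("wrist")); s=sense(); print(s["time_s"],s["tcp_rot"],s["finger_gap"])
E
```

```text
pics
top {'K': array([[500.18285814,   0.        , 319.86750807],
       [  0.        , 500.18285814, 238.41886312],
       [  0.        ,   0.        ,   1.        ]]), 'position': array([0.31342545, 0.04836376, 1.07667388]), 'rotation': array([[-0.01330983, -0.99496499,  0.09933534],
       [-0.99964752,  0.01552278,  0.02153797],
       [-0.02297148, -0.09901366, -0.99482089]])}
side {'K': array([[530.06570405,   0.        , 326.36689089],
       [  0.        , 530.06570405, 241.99232726],
       [  0.        ,   0.        ,   1.        ]]), 'position': array([0.07476828, 0.89779978, 1.09211999]), 'rotation': array([[-0.92822653, -0.27336461,  0.25232381],
       [-0.37179773,  0.70488361, -0.60407412],
       [-0.01272643, -0.65453104, -0.75592801]])}
{'K': array([[411.91248276,   0.        , 320.31600362],
       [  0.        , 411.91248276, 239.08117234],
       [  0.        ,   0.        ,   1.        ]]), 'tool_from_camera': array([[ 1.28811523e-04, -9.47591566e-01, -3.19484285e-01,
         8.18455483e-02],
       [ 9.99999750e-01, -1.00030981e-04,  6.99877944e-04,
         2.89683838e-05],
       [-6.95156763e-04, -3.19484295e-01,  9.47591316e-01,
        -1.17803434e-01],
       [ 0.00000000e+00,  0.00000000e+00,  0.00000000e+00,
         1.00000000e+00]])}
0.1 [[ 9.57426948e-01  2.88675057e-01 -5.92657126e-04]
 [ 2.88675660e-01 -9.57425330e-01  1.76079044e-03]
 [-5.91286641e-05 -1.85691390e-03 -9.99998274e-01]] 0.08552367029632339
```

View pics/top0.png

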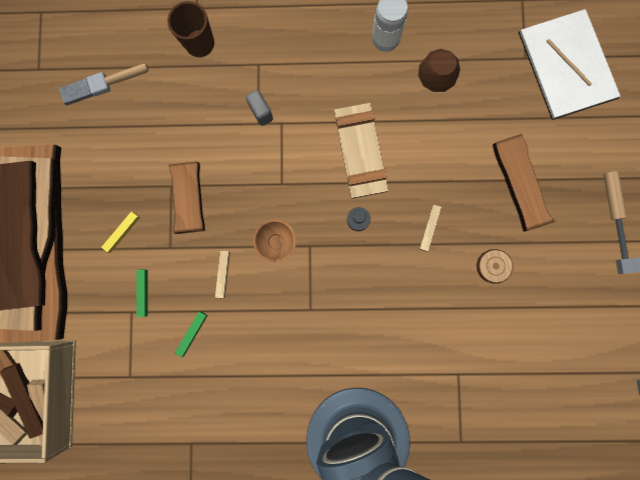

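View pics/side0.png

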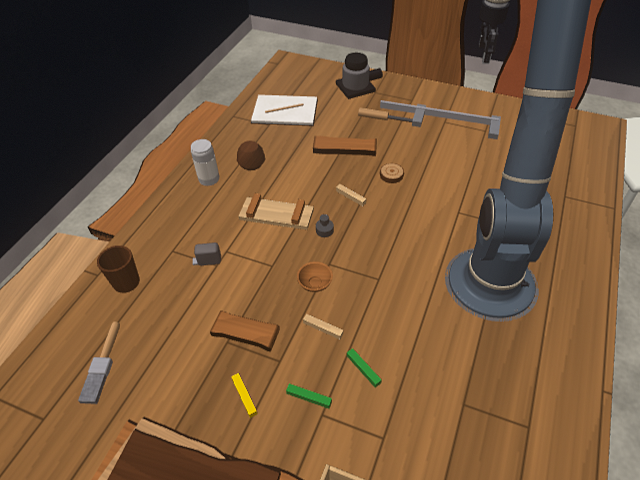

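The top view shows the base at (361,150), long board (522,182), short board (187,198), weight (358,218), bowl (275,240) and slice (495,266). Stick candidates are pale (430,228), pale (222,274), green (141,292) and (191,334), yellow (120,232), and a thin brown pencil on the paper (568,62). The two pale ones match the description in colour and size. I'll confirm them in a crop and measure.

```bash
cat > h.py <<'E'
import numpy as np, cv2
def world(d,c):
    v,u=np.mgrid[:480,:640]; K=c["K"]
    P=np.stack([(u-K[0,2])/K[0,0]*d,(v-K[1,2])/K[1,1]*d,d],-1)
    return P@c["rotation"].T+c["position"]
def rect(xy):
    "centre, heading of the long side (mod pi), long, short of a set of points"
    (cx,cy),(w,h),a=cv2.minAreaRect((xy*1000).astype(np.float32))
    if w<h: w,h,a=h,w,a+90
    return np.array([cx,cy])/1000,np.deg2rad(a)%np.pi,w,h
def top_points(W,seed,zlo,zhi,r=None):
    "points of the connected region holding the seed pixel (or all within r of it), with height in the band"
    m=((W[...,2]>zlo)&(W[...,2]<zhi)).astype(np.uint8)
    if r is None:
        n,l=cv2.connectedComponents(m,connectivity=4); k=l==l[seed[1],seed[0]]
        if not m[seed[1],seed[0]]: raise ValueError("seed not in band")
        return W[k]
    k=m.astype(bool)&(np.linalg.norm(W[...,:2]-W[seed[1],seed[0],:2],axis=-1)<r)
    return W[k]
E
python3 - <<'E'
from rig import *
from h import *
z=np.load("top0.npz");c=camera_params("top");W=world(z["d"],c)
print("table z",np.median(W[300:330,240:420,2]), W[300:330,240:420,2].std())
for n,s,a,b in[("long",(522,182),.018,.033),("short",(187,198),.015,.03),("stickA",(430,228),.011,.025),("stickB",(222,274),.011,.025)]:
    P=top_points(W,s,a,b); r=rect(P[:,:2]); print(n,r,len(P),np.median(P[:,2]))
for s in((354,117),(368,178)):
    P=top_points(W,s,.027,.045); print("bearer",rect(P[:,:2]),np.median(P[:,2]))
P=top_points(W,(361,150),.01,.045);print("slab",rect(P[:,:2]))
P=top_points(W,(358,218),.045,.065);print("weight knob",rect(P[:,:2]),P[:,2].max())
for s in((275,240),(495,266)): print("bowl/slice",W[s[1],s[0]])
p=z["p"][:,:,::-1]
a=cv2.resize(p[205:365,90:240],(400,427),interpolation=2);b=cv2.resize(p[190:290,400:500],(400,427),interpolation=2)
cv2.imwrite("pics/crop0.png",np.hstack([a,b]))
E
```

```text
table z -0.0002233950183877509 0.0686234100001095
long (array([ 0.53334015, -0.36230698]), np.float64(0.2879682078815133), 201.03981018066406, 66.6142807006836) 2613 0.02496403394330171
short (array([0.51423969, 0.3602417 ]), np.float64(0.08275852150016094), 151.7651824951172, 62.9881477355957) 1878 0.021440557572834362
stickA (array([ 0.43897409, -0.16251041]), np.float64(2.8157773979298097), 100.05890655517578, 19.283397674560547) 421 0.017667665116824605
stickB (array([0.34660724, 0.28164987]), np.float64(3.0317638902349255), 99.50395202636719, 19.108001708984375) 422 0.017414112764757794
bearer (array([ 0.67536194, -0.00736775]), np.float64(1.729298403746868), 80.21054077148438, 22.042150497436523) 0.034709716091578136
bearer (array([ 0.54761694, -0.02991827]), np.float64(1.7368047063715812), 80.29395294189453, 20.917808532714844) 0.03502792977432456
slab (array([ 0.61198187, -0.01859765]), np.float64(0.17244237703323437), 200.3707275390625, 80.54589080810547)
weight knob (array([ 0.45997467, -0.01006342]), np.float64(1.9980858097330876), 24.831090927124023, 24.603883743286133) 0.0604514112335135
bowl/slice [0.41843827 0.16833697 0.00580625]
bowl/slice [ 0.35525087 -0.29583668  0.01731866]
```

View pics/crop0.png

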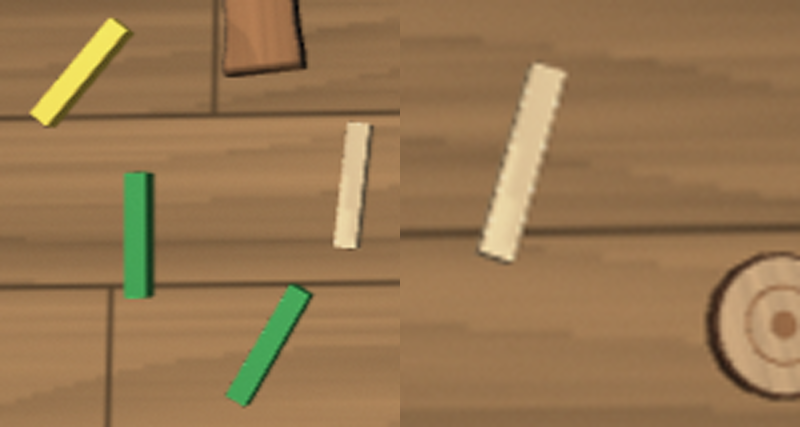

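The crop shows two pale 100 mm sticks (222,274 and 430,228 in the top view). The look-alikes are clearly green or yellow, so the pale two are the ones. I'll place the long board first.

```bash
cat >> h.py <<'E'
from rig import *
BASE=np.array([.6117,-.0187]); TH=.174
def board(P):
    "centre and heading of a board: ends for x, straight middle edges for y and heading"
    c,a,_,_=rect(P[:,:2])
    for _ in range(3):
        ex=np.array([np.cos(a),np.sin(a)]);ey=np.array([-ex[1],ex[0]])
        q=(P[:,:2]-c)@np.c_[ex,ey]
        mx=(np.percentile(q[:,0],.5)+np.percentile(q[:,0],99.5))/2
        b=[(x,(s[:,1].min()+s[:,1].max())/2) for x in np.arange(mx-30,mx+31,.5) if 0] or \
          [(x,(s.min()+s.max())/2) for x in np.arange(-.03,.031,.006) for s in [q[abs(q[:,0]-mx-x)<.003,1]]]
        k,y0=np.polyfit(*zip(*b),1)
        c=c+ex*mx+ey*y0; a+=np.arctan(k)
    return c,a
def R(a): return np.array([[np.cos(a),np.sin(a),0],[np.sin(a),-np.cos(a),0],[0,0,-1]])
def go(xy,z,a,low):
    "movep to above, choosing of the two half turns the one needing less joint motion, that can also go down to low"
    q=np.array(sense()["joint_pos"]);best=None
    for b in(a,a+np.pi):
        js=[inverse_kinematics([*xy,h],R(b)) for h in(z,low)]
        if any(j is None for j in js): continue
        m=np.abs(np.array(js[0])-q).max()
        if best is None or m<best[0]: best=(m,b)
    movep([*xy,z],R(best[1]))
def pick(xy,a,z,opening=.085,grip=60,up=.2):
    command_gripper(opening); go(xy,up,a,z); move_l([*xy,z],feed=.12)
    command_gripper(0,grip); g=sense(); move_l([*xy,up],feed=.15)
    s=sense(); print("held gap",g["finger_gap"],s["finger_gap"],s["gripper_force"],"t",s["time_s"])
def base2world(x,y): 
    c,s=np.cos(TH),np.sin(TH); return BASE+[c*x-s*y,s*x+c*y]
def place(xy,a,z,opening,up=.25):
    go(xy,up,a,z); move_l([*xy,z+.02],feed=.15)
    hit=move_l([*xy,z-.004],feed=.03,until_force=5)
    s=sense(); print("hit",hit,"z-nominal",s["position"][2]-z)
    command_gripper(opening); move_l([*xy,up],feed=.15); print("t",sense()["time_s"])
def look(): 
    p,d=camera("top"); return p,world(d,camera_params("top"))
def rel(c,a): 
    d=c-BASE;k,s=np.cos(TH),np.sin(TH)
    return np.round([1000*(k*d[0]+s*d[1]),1000*(-s*d[0]+k*d[1]),np.rad2deg((a-TH+np.pi/2)%np.pi-np.pi/2)],1)
E
python3 - <<'E'
import re
s=open("h.py").read()
i=s.index("        b=[(x,(s[:,1]");j=s.index("          [(x,(s.min")
s=s[:i]+"        b="+s[j:].lstrip();open("h.py","w").write(s)
E
python3 - <<'E'
from h import *
W=world(np.load("top0.npz")["d"],camera_params("top"))
c,a=board(top_points(W,(522,182),.018,.033));print(c,a)
print(board(top_points(W,(187,198),.015,.03)))
pick(c,a,.029); 
place(BASE,TH,.029+.035,.085)
go([.439,-.1625],.2,2.8158,.028)
p,W=look();cv2.imwrite("pics/t1.png",p[:,:,::-1]);np.savez("t1.npz",W=W)
E
```

```text
[ 0.53261768 -0.3613508 ] 0.30529686339510215
(array([0.51357358, 0.35937931]), np.float64(0.11143835462794925))
held gap 0.05493912073213939 0.054654795035580926 65.09970903396606 t 5.2
hit True z-nominal 0.000863090402576025
t 10.225
```

View pics/t1.png

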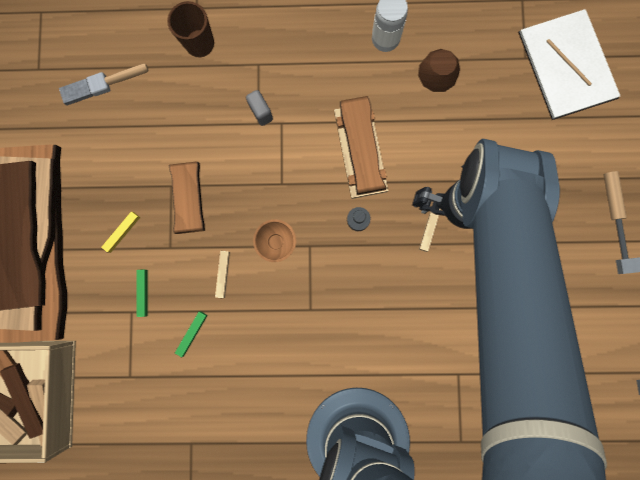

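The long board lies on the bearers at about (362,145), with the arm clear of it. I'll measure the placement, then place stick A if it's good.

```bash
python3 - <<'E'
from h import *
W=np.load("t1.npz")["W"]
P=top_points(W,(362,145),.054,.067);c,a=board(P);r=rel(c,a);print("long",r,np.median(P[:,2]))
if abs(r[:2]).max()<6 and abs(r[2])<4:
    pick([.43897,-.1625],2.8158,.028,opening=.05)
    place(base2world(-.065,0),TH+np.pi/2,.028+.060,.045)
    pick([.3466,.28165],3.0318,.028,opening=.05)
    p,W=look();cv2.imwrite("pics/t2.png",p[:,:,::-1])
    P=top_points(W,(362,145),.054,.067);print("long",rel(*board(P)))
    k=(np.linalg.norm(W[...,:2]-base2world(-.065,0),axis=-1)<.07)&(W[...,2]>.072)&(W[...,2]<.085)
    Q=W[k];c,a,w,h=rect(Q[:,:2]);print("stick",rel(c,a),w,h,np.median(Q[:,2]))
E
```

```text
long [-0.6 -0.  -0.8] 0.05969913757838374
held gap 0.016774168944950856 0.016378885513339086 58.605244159698486 t 15.1583
hit True z-nominal 0.0006659454250751429
t 19.7083
held gap 0.016922013569784802 0.016708499281877537 58.550793528556824 t 24.6083
long [23.6 -0.1  0.3]
stick [-65.9  -0.5 -89.8] 99.98100280761719 19.862028121948242 0.07772449527917319
```

View pics/t2.png

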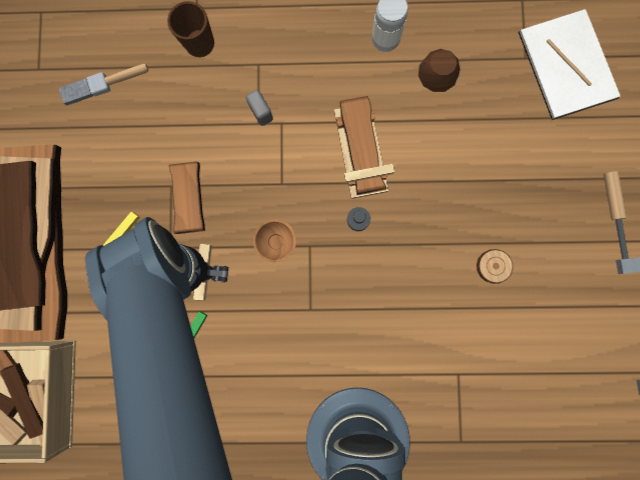

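Stick A sits squarely over the near bearer at (370,172) and stick B is in the gripper. The 23.6 mm long-board reading is false, because the stick splits the mask. Next I'll place stick B and pick up the short board.

```bash
cat >> h.py <<'E'
def band(W,xy,r,lo,hi):
    return W[(np.linalg.norm(W[...,:2]-xy,axis=-1)<r)&(W[...,2]>lo)&(W[...,2]<hi)]
E
python3 - <<'E'
from h import *
place(base2world(.065,0),TH+np.pi/2,.028+.060,.045)
pick([.51357,.35938],.1114,.028)
p,W=look();cv2.imwrite("pics/t3.png",p[:,:,::-1])
print("long",rel(*rect(band(W,BASE,.12,.054,.067)[:,:2])[:2]))
for x in(-.065,.065):
    Q=band(W,base2world(x,0),.06,.072,.085);c,a,w,h=rect(Q[:,:2]);print("stick",rel(c,a),w,h,np.median(Q[:,2]))
E
```

```text
hit True z-nominal 0.0006842796458046974
t 29.625
held gap 0.05479994841785601 0.054574809900975955 64.20420169830322 t 34.8667
long [ 0.1 -0.4  0.2]
stick [-66.5  -0.6 -89.6] 100.2394027709961 19.123079299926758 0.07784424579722699
stick [63.6 -0.6 89.7] 99.92545318603516 19.665071487426758 0.07781490282245213
```

View pics/t3.png

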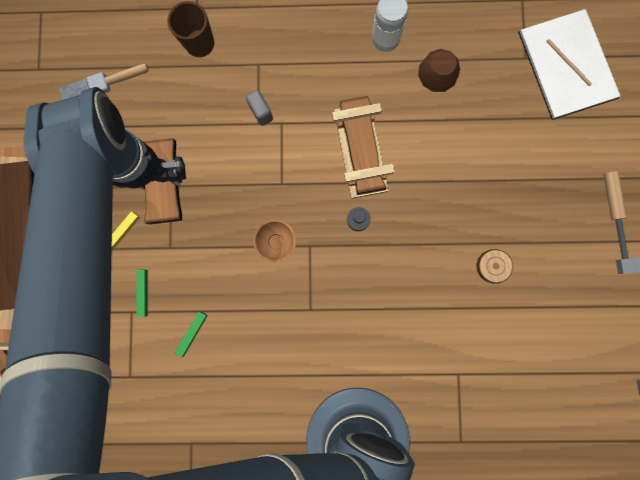

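Both sticks lie across the board at (357,112) and (370,172), each within 2 mm. Next I'll place the short board, then check it from a clear pose.

```bash
python3 - <<'E'
from h import *
place(BASE,TH,.028+.078,.085,up=.3)
go([.45,-.25],.25,TH,.2)
p,W=look();cv2.imwrite("pics/t4.png",p[:,:,::-1])
Q=band(W,BASE,.09,.092,.11);print("short",rel(*board(Q)),np.median(Q[:,2]))
for x in(-.065,.065):
    Q=band(W,base2world(x,0),.06,.072,.085);c,a,w,h=rect(Q[:,:2]);print("stick",rel(c,a),w,h,np.median(Q[:,2]))
print("long",rel(*rect(band(W,BASE,.12,.054,.067)[:,:2])[:2]))
Q=band(W,[.46,-.01],.04,.048,.065);print("knob",rect(Q[:,:2]),np.median(Q[:,2]))
E
```

```text
hit True z-nominal 0.0008299165758172411
t 40.2
short [-0.7 -0.1 -0.3] 0.09970574642673241
stick [-51.9  -0.6  89.1] 99.96357727050781 47.98675537109375 0.07778868315755638
stick [ 63.3  -0.6 -63.4] 95.48117065429688 57.772090911865234 0.07765320439313778
long [-0.3  1.6 -0.8]
knob (array([ 0.46020297, -0.01013489]), np.float64(2.3677292400847234), 25.06781005859375, 23.60926628112793) 0.05550116029909469
```

View pics/t4.png

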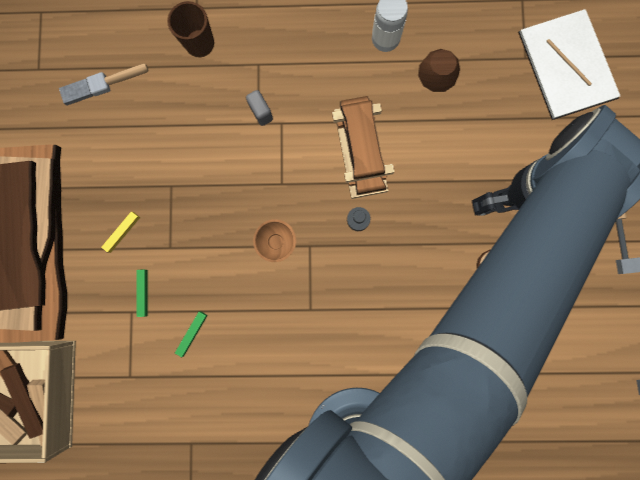

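The short board is centred at (361,138) and the weight stands at (358,218). Last, I'll move the weight onto the short board.

```bash
python3 - <<'E'
from h import *
pick([.4602,-.0101],TH,.054,opening=.06,grip=70,up=.25)
place(BASE,TH,.054+.100,.06,up=.3)
go([.45,-.25],.28,TH,.2)
p,W=look();cv2.imwrite("pics/t5.png",p[:,:,::-1])
Q=band(W,BASE,.09,.092,.11);print("short",rel(*rect(Q[:,:2])[:2]),np.median(Q[:,2]))
Q=band(W,BASE,.04,.148,.165);print("knob",rel(*rect(Q[:,:2])[:2]),np.median(Q[:,2]))
p,d=camera("side");cv2.imwrite("pics/s5.png",cv2.resize(p[130:250,200:360,::-1],(800,600),interpolation=2))
E
```

```text
held gap 0.023340035004870967 0.023633662131524926 68.79582629073411 t 46.35
hit True z-nominal 0.0005698677040200106
t 50.2333
short [ 0.   0.9 -1.1] 0.0997732785751666
knob [-0.5  0.2 20.7] 0.15528064832708238
```

View pics/s5.png

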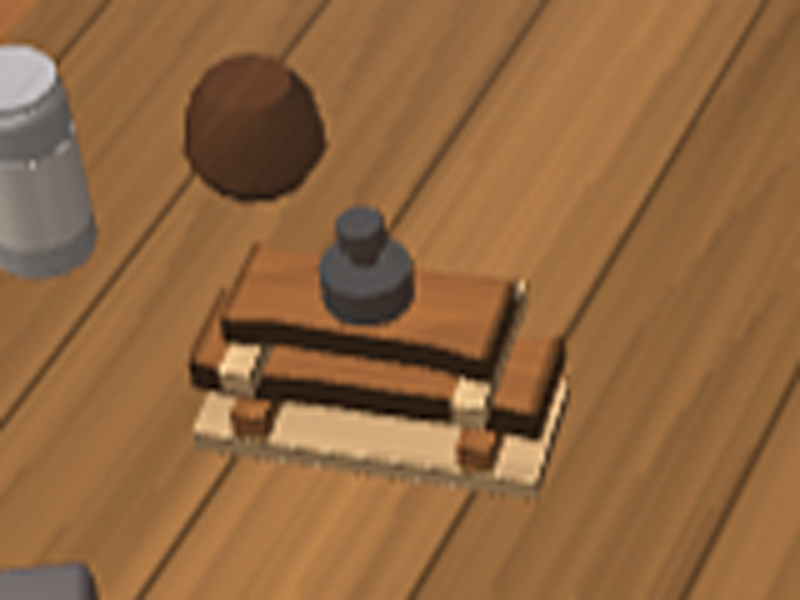

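The side crop shows the full stack seated, with the weight upright at the middle (365,265) and the sticks above the bearers. I'll hand it in.

```bash
python3 -c "
from rig import *
print(finish_job())"
```

```text
the job is handed in; nothing more can be done
None
```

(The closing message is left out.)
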